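Park the solder pump in its tube

TASK

Take the solder pump (the longer tool, with the thin neck and button at its top end) out of the slanted rest and put it away, nose down, in the tall round tube of the bench stand. Bring its nose in through the tube's mouth at about the slant it had in the rest, then straighten the pump upright and, still holding it, lower it gently to the bottom before letting go and moving clear. Leave the shorter nut driver where it is in the rest.

Things in the scene. Friction and masses are not known exactly. Their poses are not given: they have to be found in the camera images.
- pump_mid (a point): Solder pump, 190 mm, 90 g, in either place of the slanted rest. Point: half-way along its axis; z runs from nose to top button. From the nose: white taper 12 to 24 mm wide; metal barrel 24 mm wide at 30-165 mm; 11 mm neck to 179; black 20 mm button to 190. It leans 28 deg, top towards -x (turned with the rest), on an open V trough below it that ends 107 mm from the nose; higher up it is clear to grasp.
- pump_nose (a point): Centre of the pump's flat nose tip (12 mm across), on the axis 95 mm below pump_mid; same axes. In the rest it stands on a small stop plate: draw the pump out upwards along its axis.
- tube_mouth (a point): Centre of the open top of the tall round metal tube on the fixed bench stand, 105 mm above the table; z points up along the bore. Bore 38 mm across, wall 4 mm, 90 mm deep to its flat floor. The same base carries a low square pocket (44 mm square, top 50 mm above the table) centred 65 mm from the tube along this +y: not the place for the pump.
- driver_mid (a point): Nut driver, the shorter tool (130 mm, 90 g) in the rest's other place, parallel to the pump, 90 mm between the axes: 10 mm steel shank below, black 24 mm handle above, no neck or button. Point: half-way along it, z towards the handle's end. To be left there.
There are look-alikes about, which are no part of the job. What is shaped like the part that bears pump_mid but turquoise is not meant.

How it is judged:
By the outcome, as a careful person would: the job done as asked, in the order asked, and still so for the second after the job is handed in, with the robot touching nothing.
It also fails if it takes over 48 s, if anything falls off the work surface, if the arm or the gripper's body presses on something with over 40 N, if the wrist force passes 120 N, or if a joint passes its speed limit or range.

ROBOT

A 6-joint arm with a two-finger parallel gripper is mounted at the origin on the work surface. World frame = base frame: x ahead of the robot, y to its left, z up, the work surface at z = 0. Lengths are in m, angles in rad, forces in N, time in s.
With the tool pointing down it reaches from about 0.2 to 0.875 m from the base axis. Payload 3.4 kg.
Tool frame: the origin (TCP) lies between the finger pads; the fingertips stand 25 mm ahead of it and the grasp point (between the pads) lies 6 mm ahead of it (r.nose_length is the z of the fingertips in the tool frame, in m); z points along the fingers, y is the line along which they close (so a half turn about z gives the same grasp; the last joint's range is limited). The gripper opens to 94 mm and grips with 3 to 60 N. Pads are 16 mm wide; open, the fingers measure 119 mm over their backs; the gripper's body (75 mm by 177 mm) begins 78 mm behind the grasp point.
Start: joints at [-1.381, 0.276, 1.505, -0, 1.361, -0.121], TCP at [0.176, -0.547, 0.23] pointing down, gripper open.
Joint ranges: [-2.89, 2.89], [-0.75, 2.08], [0.22, 2.7], [-1.18, 4.32], [0.11, 2.71], [-2.7, 2.7]. Speed limits (rad/s): [2.57, 2.57, 3.14, 3.14, 3.14, 3.14].

INTERFACE

Orientations are given as a unit quaternion [w, x, y, z].
In Python, from plant import r, gripper_to, inverse_kinematics, vision, models, telemetry gives the robot as it stands. Calls block until the motion is done:
- r.move_to(position, orientation): joint-space move of the TCP to a pose.
- r.move_l(position, rot=None, vel=0.15, guard=None): straight line of the TCP; rot=None keeps the orientation; vel is the mean speed in m/s. With guard (N) it stops when the force on the tool has changed by that much, and returns True; else False.
- r.movej(angles): joint-space move.
- gripper_to(opening, f_grip=None): finger opening in m; f_grip is the grip in N (None keeps the last); returns when the fingers have stopped.
- r.hold(seconds).
- inverse_kinematics(position, orientation): joint angles nearest the present ones, or None.
- vision.snapshot(name): name is "side" or "top" or "wrist"; returns the picture (384x512x3 uint8, red, green, blue); there is no depth.
- vision.get_calibration(name): a dict with "fx", "fy", "cx", "cy" (pixels), "D" ([k1, k2, p1, p2, k3] as OpenCV has them; the pictures are not rectified), "position" and "orientation" of the camera in the world. Camera axes: x right, y down, z forward; pixel columns grow to the right and rows downward; lengths in m; the calibration is good to about 2 mm. A picture is of the moment at which its call begins: read the wrist's pose just before it. get_calibration takes no time and is no camera call; for the wrist camera it gives the pose at the moment of the call.
A pose or a line that the arm cannot do raises r.PlanningError and nothing moves.
- r.sign_off(): hands the job in; it is judged then, once.
Trained networks look in the newest picture that a camera, given by its name, has taken for a name from the list of things; names that differ only in an ending like _2 or _b are one class to them, and where a whole thing is asked for, a point or a joint stands for the part that bears it (a point fixed in the world has none). Each returns a list of dicts, best first, with "score" (0 to 1); they miss things now and then, are a little off and sometimes report something else, mostly with a low value. They report only what shows in the picture. A call takes as long as a camera call. They do not tell look-alikes from the thing itself.
- models.boxes_of(thing, camera): "at" ([x, y, z] in m, in world coordinates, good to about 4 mm: the middle of the surface that is visible of it).
- models.regions_of(thing, camera): "pixels" (384x512 bool, what is visible of it).
- models.mark_of(thing, camera): "at" ([x, y, z] in m, in world coordinates, good to about 4 mm: a listed point, or the origin of a listed thing).
Readings, each from a call of its own:
- telemetry.current_t(): time.
- telemetry.current_joints(): joint angles.
- telemetry.current_dq(): joint speeds.
- telemetry.current_joint_efforts(): joint torques, N m.
- telemetry.current_ee_pos(): TCP position.
- telemetry.current_tool_rot(): TCP orientation.
- telemetry.current_wrist_force(): force on the tool from outside, world axes, zero at the start.
- telemetry.current_torque(): the same for the moment, N m.
- telemetry.current_opening(): finger opening in m.
- telemetry.current_finger_force(): force on a finger pad.
Only numpy, scipy, OpenCV 4.12 (cv2) and the standard library are available. Lean on these libraries where they do the work, as an engineer would, in place of code of your own. Each camera call takes 0.05 s, during which the arm holds its last target. There are 200 camera calls.

## Working session

There is one attempt and no reset: what is moved stays moved. The work goes in short steps, each a Python script; the robot and the scene stay as the last script left them, time stands still between calls to the robot, and variables do not carry over. Pictures are saved under pics/ and viewed, at most 10 in all, crops included, and the job is handed in when it is done.

```bash
ls; mkdir -p pics; python3 - <<'E'
from plant import r, vision, models, telemetry
import cv2, numpy as np
for c in ["side","top"]:
    im=vision.snapshot(c); cv2.imwrite(f"pics/{c}0.png",im[:,:,::-1])
    k=vision.get_calibration(c); print(c,{a:np.round(b,3).tolist() for a,b in k.items()})
    for t in ["pump_mid","pump_nose","tube_mouth","driver_mid"]:
        print(c,t,[(np.round(d["at"],3).tolist(),round(d["score"],2)) for d in models.mark_of(t,c)])
print(telemetry.current_t())
E
```

```text
pics
side {'fx': 488.282, 'fy': 488.282, 'cx': 266.836, 'cy': 193.304, 'D': [0.006, 0.0, 0.0, 0.0, 0.0], 'position': [-0.024, -0.995, 1.001], 'orientation': [-0.411, 0.886, -0.193, 0.097]}
side pump_mid [([0.199, -0.329, 0.014], 0.91), ([0.568, -0.13, 0.115], 0.77)]
side pump_nose [([0.227, -0.419, 0.01], 0.97), ([0.609, -0.142, 0.036], 0.65)]
side tube_mouth [([0.568, 0.214, 0.109], 0.67)]
side driver_mid [([0.553, -0.223, 0.09], 0.72)]
top {'fx': 391.392, 'fy': 391.392, 'cx': 244.877, 'cy': 192.185, 'D': [-0.053, 0.0, 0.0, 0.0, 0.0], 'position': [0.26, -0.066, 1.114], 'orientation': [0.063, -0.697, 0.712, -0.06]}
top pump_mid [([0.568, -0.133, 0.12], 0.62)]
top pump_nose []
top tube_mouth [([0.568, 0.213, 0.109], 0.67)]
top driver_mid [([0.558, -0.222, 0.09], 0.57)]
0.5
```

```bash
python3 - <<'E'
import cv2, numpy as np
a=cv2.imread("pics/side0.png");b=cv2.imread("pics/top0.png")
cv2.imwrite("pics/side0b.png",cv2.resize(a,(800,600)))
cv2.imwrite("pics/top0b.png",cv2.resize(b,(800,600)))
E
```

```text
(no output)
```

View pics/side0b.png

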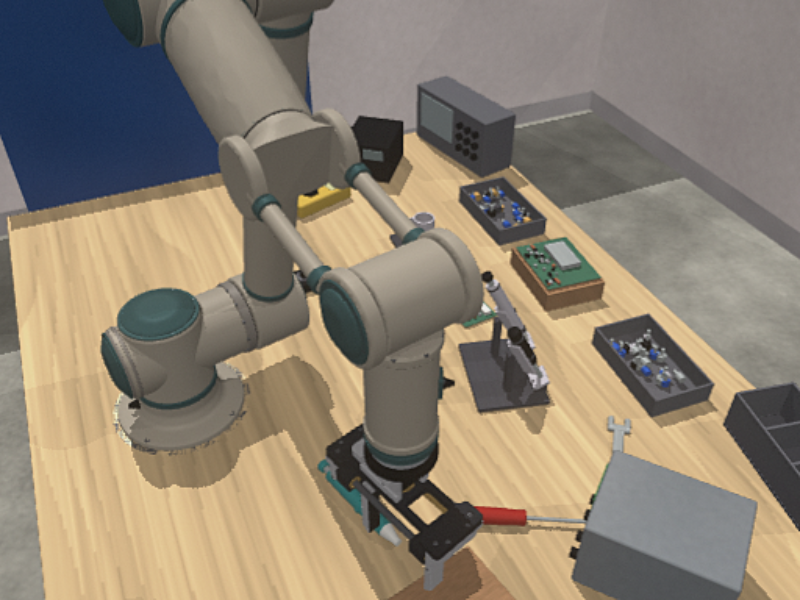

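View pics/top0b.png

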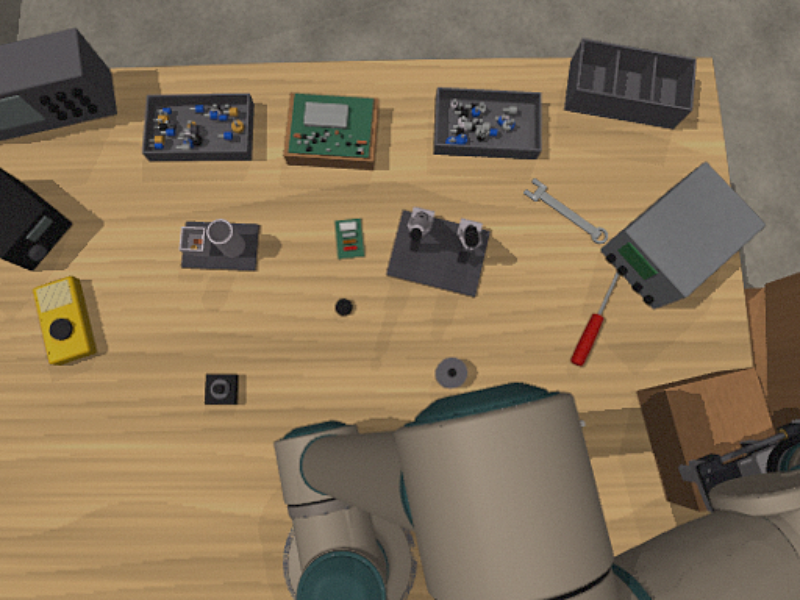

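Candidates in the side view: the turquoise one lying at about (360,500) is the look-alike. In the top view the rest holds two tools: left (418,228) is the pump per the network, and right (468,238) the driver. The tube is the round mouth at (220,232), with the square pocket to its left at (193,240). I'll go up over the rest and confirm with a wrist crop.

```bash
cat > h.py <<'E'
from plant import r, gripper_to, inverse_kinematics, vision, models, telemetry
import cv2, numpy as np
from scipy.spatial.transform import Rotation as R
def quat(u,y):
    """tool z = -u, tool y ~ y"""
    z=-np.array(u)/np.linalg.norm(u); y=np.array(y,float); y-=z*(y@z); y/=np.linalg.norm(y)
    q=R.from_matrix(np.c_[np.cross(y,z),y,z]).as_quat(); return q[[3,0,1,2]]
def axis(yaw,lean=28):
    l=np.radians(lean); return np.array([-np.sin(l)*np.cos(yaw),-np.sin(l)*np.sin(yaw),np.cos(l)])
def project(P,k):
    o=np.array(k["orientation"]); Rm=R.from_quat(o[[1,2,3,0]]).as_matrix()
    c=(np.atleast_2d(P)-k["position"])@Rm
    K=np.array([[k["fx"],0,k["cx"]],[0,k["fy"],k["cy"]],[0,0,1]])
    return cv2.projectPoints(c,np.zeros(3),np.zeros(3),K,np.array(k["D"],float))[0][:,0]
def ray(px,k):
    o=np.array(k["orientation"]); Rm=R.from_quat(o[[1,2,3,0]]).as_matrix()
    K=np.array([[k["fx"],0,k["cx"]],[0,k["fy"],k["cy"]],[0,0,1]])
    p=cv2.undistortPoints(np.array([[px]],float),K,np.array(k["D"],float))[0,0]
    return np.array(k["position"]),Rm@np.array([p[0],p[1],1.])
def snap(c,name=None):
    k=vision.get_calibration(c); im=vision.snapshot(c)
    if name: cv2.imwrite(f"pics/{name}.png",im[:,:,::-1])
    return im,k
def marks(c,ts):
    for t in ts: print(c,t,[(np.round(d["at"],4).tolist(),round(d["score"],2)) for d in models.mark_of(t,c)])
E
python3 - <<'E'
from h import *
yaw=np.arctan2(-.013,.09); u=axis(yaw); yr=[-np.sin(yaw),np.cos(yaw),0]
mid=np.array([.568,-.132,.117])
p=mid+u*(.045+.006+.20)
best=None
for s in (1,-1):
    q=quat(u,s*np.array(yr)); j=inverse_kinematics(p,q); print(s,j)
    if j is not None and (best is None or abs(j[5])<abs(best[1][5])): best=(q,j)
P=np.array(telemetry.current_ee_pos()); r.move_l([P[0],P[1],.40],vel=.3)
r.move_to(p,best[0])
im,k=snap("wrist","w1")
T=np.array(telemetry.current_ee_pos()); q=np.array(telemetry.current_tool_rot())
print(T,q,k, R.from_quat(q[[1,2,3,0]]).inv().apply(k["position"]-T))
marks("wrist",["pump_mid","pump_nose","driver_mid"])
im,k=snap("top","t1"); marks("top",["pump_mid","driver_mid","tube_mouth"])
im,k=snap("side","s1"); marks("side",["pump_mid","pump_nose","driver_mid","tube_mouth"])
a=cv2.imread("pics/s1.png")[140:290,270:400]; cv2.imwrite("pics/s1c.png",cv2.resize(a,None,fx=4,fy=4,interpolation=2))
print(telemetry.current_t())
E
```

```text
1 [-0.54815107 -0.20421552  1.85107233  0.21472433  1.0502051  -2.04042561]
-1 [-0.54815107 -0.20421552  1.85107233  0.21472433  1.0502051   1.10116705]
[ 0.45173049 -0.11601363  0.33877445] [ 0.01763587  0.96776267 -0.06993083  0.24131737] {'fx': 308.55686986862486, 'fy': 308.55686986862486, 'cx': 256.14004791786704, 'cy': 193.34881065645098, 'D': array([0.00639984, 0.        , 0.        , 0.        , 0.        ]), 'position': array([ 0.44577171, -0.11490546,  0.51034886]), 'orientation': array([ 0.07345564, -0.65045278,  0.75121463, -0.08480582])} [ 0.07521442 -0.00017356 -0.15432846]
wrist pump_mid [([0.5665, -0.1323, 0.1171], 0.9)]
wrist pump_nose []
wrist driver_mid [([0.5546, -0.2224, 0.0912], 0.57)]
top pump_mid [([0.2003, -0.3267, 0.0172], 0.84), ([0.5683, -0.1329, 0.1223], 0.51)]
top driver_mid [([0.5568, -0.2228, 0.0919], 0.64)]
top tube_mouth [([0.5673, 0.2144, 0.1068], 0.76)]
side pump_mid [([0.201, -0.3304, 0.0138], 0.93), ([0.57, -0.1317, 0.1151], 0.83)]
side pump_nose [([0.6095, -0.148, 0.0342], 0.74), ([0.228, -0.4197, 0.0149], 0.61)]
side driver_mid [([0.5543, -0.2234, 0.0921], 0.64)]
side tube_mouth [([0.5662, 0.2107, 0.1056], 0.58)]
3.7417
```

View pics/w1.png

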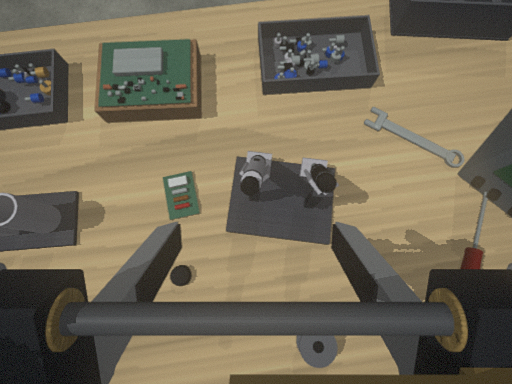

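View pics/s1c.png

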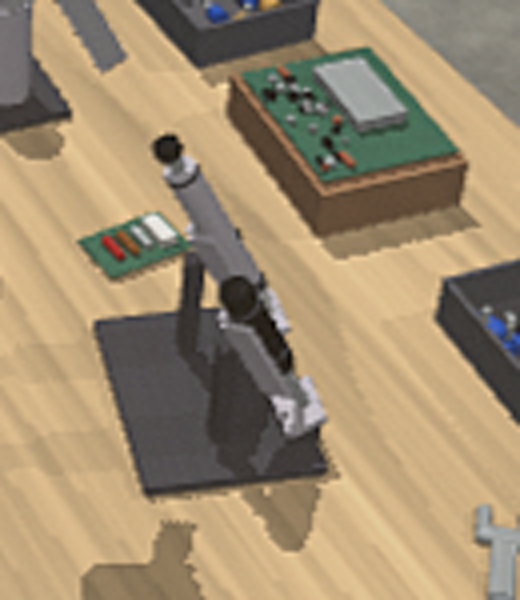

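The crop confirms it. The tool at crop (195,190) has a black button, thin neck and metal barrel, so it is the pump. The one at (250,320) has only a black handle over a shank, so it is the driver. Next I check the rest's yaw and the axis by overlay.

```bash
python3 - <<'E'
from h import *
k=vision.get_calibration("top")
c=np.array([(403,210),(490,230),(475,296),(388,272)])*.64
P=[]
for p in c:
    o,d=ray(p,k); P.append((o+d*(0.008-o[2])/d[2])[:2])
P=np.array(P); print(P.round(3)); 
for a,b in ((1,0),(2,3)): v=P[a]-P[b]; print(np.degrees(np.arctan2(v[0],-v[1])), np.linalg.norm(v))
for a,b in ((0,3),(1,2)): v=P[a]-P[b]; print(np.degrees(np.arctan2(v[1],v[0])), np.linalg.norm(v))
mid=np.array([.568,-.1323,.118]); out=[]
for nm,cam,sz in (("t1","top",40),("s1","side",45),("w1","wrist",65)):
    k=vision.get_calibration(cam); im=cv2.imread(f"pics/{nm}.png")
    c0=project(mid,k)[0].astype(int); x,y=c0-sz
    a=cv2.resize(im[y:y+2*sz,x:x+2*sz],(390,390),interpolation=2); f=390/(2*sz)
    for yaw,col in ((-8,(0,255,0)),(-12,(0,0,255))):
        u=axis(np.radians(yaw)); q=(project([mid+s*u for s in (-.095,.07,.084,.095)],k)-[x,y]+.5)*f
        cv2.polylines(a,[q.astype(int).reshape(-1,1,2)],0,col,1)
        for w in q: cv2.circle(a,tuple(int(v) for v in w),3,col,1)
    out.append(a)
cv2.imwrite("pics/ov.png",cv2.resize(np.hstack(out),(800,267*1)))
E
```

```text
[[ 0.626 -0.105]
 [ 0.584 -0.268]
 [ 0.459 -0.233]
 [ 0.507 -0.074]]
-14.689243170291327 0.16769299099011745
-16.979702021140575 0.16622626053996925
-14.53221778063376 0.12312792616835332
-15.246457382405211 0.12977690013290813
```

View pics/ov.png

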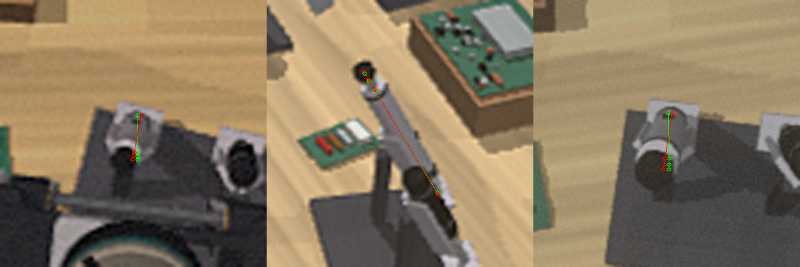

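The rest base gives a yaw of about -15°. The 90 mm offset agrees once the driver's lower mid-point is allowed for. My overlay at -8°/-12° lies to the right of the button, so I triangulate the button and fit the axis.

```bash
python3 - <<'E'
from h import *
from scipy.optimize import least_squares
mid=np.array([.568,-.1323,.118]); obs=[]
for nm,cam,sz,disp in (("t1","top",40,(122,155)),("s1","side",45,(366,71)),("w1","wrist",65,(655,172))):
    k=vision.get_calibration(cam); im=cv2.imread(f"pics/{nm}.png")
    c0=project(mid,k)[0].astype(int); x,y=c0-sz
    col={"top":0,"side":266.7,"wrist":533.3}[cam]
    g=np.array([(disp[0]-col)/266.7*2*sz+x, disp[1]/267*2*sz+y])
    # refine: centroid of very dark pixels near
    gx,gy=g.astype(int); w=6 if cam!="wrist" else 14
    pa=im[gy-w:gy+w+1,gx-w:gx+w+1].max(2); n,l,st,ce=cv2.connectedComponentsWithStats((pa<42).astype(np.uint8))
    i=1+np.argmax(st[1:,4]); print(cam,g.round(1),st[i], (ce[i]+[gx-w,gy-w]).round(1)); obs.append((ce[i]+[gx-w,gy-w],k,g))
for idx in (0,2):
    f=lambda X:np.concatenate([project(X,o[1])[0]-o[idx] for o in obs])
    s=least_squares(f,mid+.08*axis(-.26)); print(s.x.round(4),s.fun.round(1)); d=s.x-mid
    print(np.linalg.norm(d),np.degrees(np.arctan2(-d[1],-d[0])),np.degrees(np.arctan2(np.hypot(*d[:2]),d[2])))
E
```

```text
top [265.6 148.4] [ 3  4  8  9 52] [265.8 150. ]
side [312.5 176.9] [ 3  4  6  6 19] [311.5 176.7]
wrist [250.3 186.7] [14  5  1  1  1] [250. 177.]
[ 0.5324 -0.1196  0.1973] [ 1.1 -3.5  1.5 -0.2 -0.5  2.2]
0.08786695956724547 -19.63705893034542 25.482268019856
[ 0.5256 -0.1191  0.1963] [ 1.1  0.9 -1.8  0.4 -0.4 -1.1]
0.09007386767225628 -17.334066977015066 29.572981221821788
```

```bash
python3 - <<'E'
from h import *
yaw=np.radians(-16); u=axis(yaw); q=quat(u,[np.sin(yaw),-np.cos(yaw),0])
mid=np.array([.567,-.1315,.1175]); g=mid+u*(.043+.006)
gripper_to(.06,10)
r.move_l(g+u*.09,q,vel=.15)
f0=np.array(telemetry.current_wrist_force())
print("guard",r.move_l(g,vel=.06,guard=5))
print(np.array(telemetry.current_ee_pos())-g)
snap("wrist","w2")
gripper_to(.0,6)
f1=np.array(telemetry.current_wrist_force())
Rt=R.from_quat(np.array(telemetry.current_tool_rot())[[1,2,3,0]])
print("open",telemetry.current_opening(),telemetry.current_finger_force(),"tool-frame df",Rt.inv().apply(f1-f0).round(2), telemetry.current_t())
snap("side","s2")
a=cv2.imread("pics/s2.png")[130:280,250:400]; b=cv2.imread("pics/w2.png")
cv2.imwrite("pics/g2.png",np.hstack([cv2.resize(a,(384,384),interpolation=2),b[:,50:460]]))
E
```

```text
guard False
[ 1.36565542e-04 -5.17344101e-05  4.66891991e-04]
open 0.023607180472795405 5.997833535075188 tool-frame df [ 0.39 -1.3  -0.52] 7.6833
```

View pics/g2.png

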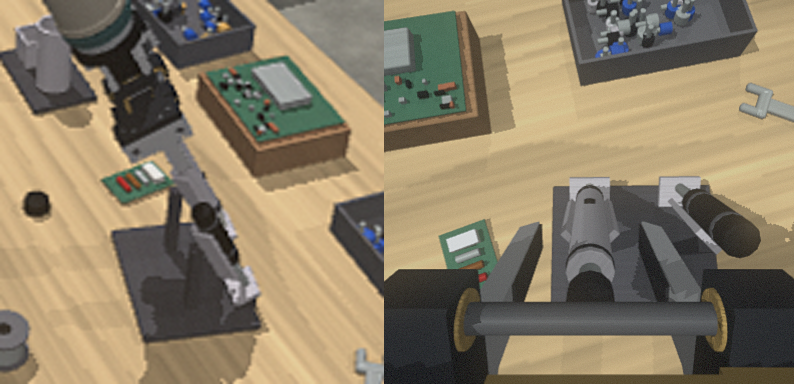

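The left crop shows the fingers around the upper barrel. In the right crop (wrist) the pump sits centred between them at x≈590. The opening is 23.6 mm, which fits the 24 mm barrel. I tighten the grip, draw the pump out along its axis and check it in the hand near the tube.

```bash
python3 - <<'E'
from h import *
yaw=np.radians(-16); u=axis(yaw)
gripper_to(.0,30)
p=np.array(telemetry.current_ee_pos()); f0=np.array(telemetry.current_wrist_force())
r.move_l(p+u*.015,vel=.04); f1=np.array(telemetry.current_wrist_force()); print("df",(f1-f0).round(2))
r.move_l(p+u*.15,vel=.12)
mouth=np.array([.567,.2128,.1065])
tcp=mouth+[0,0,.06]+u*.144+np.array([-.0,0,0])
r.move_l(tcp,vel=.18)
print("open",telemetry.current_opening(),telemetry.current_finger_force(),telemetry.current_ee_pos(),telemetry.current_t())
for c in("side","top","wrist"):
    snap(c,c[0]+"3"); marks(c,["tube_mouth","pump_nose","pump_mid","driver_mid"])
print("expected nose",tcp-u*.144,"mid",tcp-u*.049)
k=vision.get_calibration("side");a=cv2.imread("pics/s3.png");x,y=project(mouth,k)[0].astype(int)
A=cv2.resize(a[y-90:y+50,x-70:x+70],(390,390),interpolation=2)
b=cv2.imread("pics/w3.png"); cv2.imwrite("pics/c3.png",np.hstack([A,b[:390,60:460]]) if b.shape[0]==390 else np.hstack([A[:384],b[:,60:460]]))
E
```

```text
df [ 0.37 -1.27  0.18]
open 0.023802868935108867 29.993765652179718 [0.5019257  0.23073736 0.29371604] 11.775
side tube_mouth [([0.5646, 0.2127, 0.1087], 0.69)]
side pump_nose [([0.5677, 0.2116, 0.166], 0.79), ([0.2292, -0.4185, 0.0105], 0.64)]
side pump_mid [([0.2024, -0.3297, 0.0103], 0.78), ([0.5266, 0.2246, 0.2515], 0.75)]
side driver_mid [([0.5547, -0.2222, 0.0928], 0.63)]
top tube_mouth [([0.5668, 0.213, 0.1076], 0.6)]
top pump_nose [([0.23, -0.4215, 0.0107], 0.87), ([0.5658, 0.2132, 0.1643], 0.47)]
top pump_mid [([0.2037, -0.3292, 0.0131], 0.98), ([0.5273, 0.2254, 0.2528], 0.73)]
top driver_mid [([0.5602, -0.2216, 0.0924], 0.55)]
wrist tube_mouth [([0.564, 0.2119, 0.1039], 0.67)]
wrist pump_nose [([0.5691, 0.2103, 0.1673], 0.76)]
wrist pump_mid [([0.5212, 0.2243, 0.2511], 0.79)]
wrist driver_mid []
expected nose [0.567  0.2128 0.1665] mid [0.52412792 0.22509337 0.25038002]
```

View pics/c3.png

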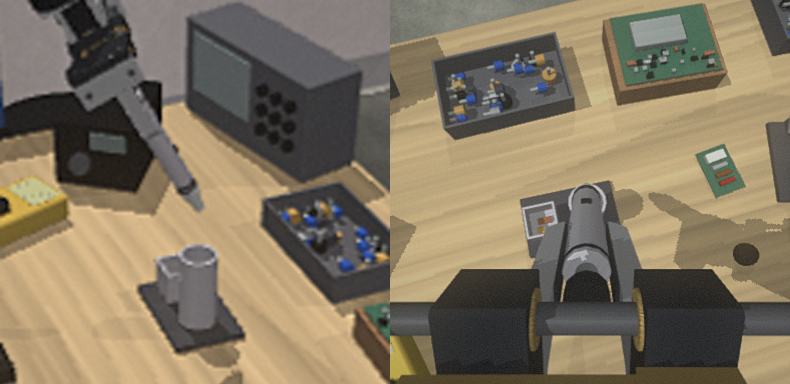

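The left crop shows the pump held at its slant with the nose above the tube mouth. The wrist view shows the mouth ring around the nose at (587,195). The networks' nose estimates match the expected nose to about 2 mm. I insert it slanted, then straighten.

```bash
python3 - <<'E'
from h import *
yaw=np.radians(-16); y=[np.sin(yaw),-np.cos(yaw),0]
P0=np.array([.5663,.2128,.1060-.007]); L=.144-.0147
f=lambda:np.array(telemetry.current_wrist_force())
f0=f()
u=axis(yaw); print(r.move_l(P0+u*L,quat(u,y),vel=.05,guard=4),(f()-f0).round(2),telemetry.current_ee_pos()-(P0+u*L))
snap("side","s4"); 
for l in (21,14,7,0):
    u=axis(yaw,l); h=r.move_l(P0+u*L,quat(u,y),vel=.05,guard=5); print(l,h,(f()-f0).round(2))
    if h: break
print(telemetry.current_t(),telemetry.current_opening())
im,k=snap("side","s5")
marks("side",["pump_mid","tube_mouth"]); snap("top","t5"); marks("top",["pump_mid","tube_mouth"])
x,y=project(P0,k)[0].astype(int)
A=[cv2.resize(cv2.imread(f"pics/{n}.png")[y-80:y+50,x-65:x+65],(390,390),interpolation=2) for n in("s4","s5")]
cv2.imwrite("pics/c5.png",np.hstack(A))
E
```

```text
False [ 0.11 -0.27 -0.92] [0.00016609 0.00010441 0.00037792]
21 False [ 0.03 -0.11 -1.11]
14 False [-0.34  0.72 -0.36]
7 False [-0.32 -0.3  -0.03]
0 False [-0.09  0.52 -0.76]
16.2083 0.023384971085726326
side pump_mid [([0.2001, -0.3315, 0.0127], 0.91), ([0.5676, 0.2158, 0.177], 0.52)]
side tube_mouth [([0.5671, 0.2105, 0.106], 0.73)]
top pump_mid [([0.2012, -0.3283, 0.017], 0.8), ([0.5564, -0.2232, 0.0913], 0.64), ([0.5679, 0.212, 0.182], 0.62)]
top tube_mouth [([0.5692, 0.2132, 0.1097], 0.58)]
```

View pics/c5.png

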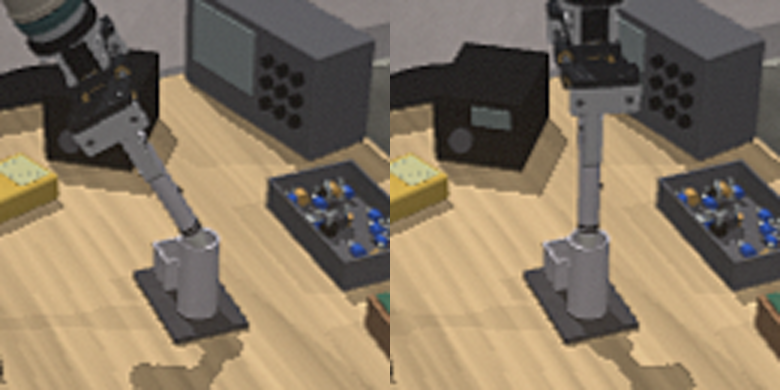

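The left crop shows the nose inside the mouth at the slant, and the right crop shows the pump upright in the tube. Forces are near zero, so I lower it.

```bash
python3 - <<'E'
from h import *
f=lambda:np.array(telemetry.current_wrist_force())
f0=f(); p=np.array(telemetry.current_ee_pos())
h=r.move_l(p-[0,0,.058],vel=.05,guard=5); print(h,(f()-f0).round(2))
if not h:
    q=np.array(telemetry.current_ee_pos()); h=r.move_l(q-[0,0,.022],vel=.012,guard=2.5)
e=np.array(telemetry.current_ee_pos()); print("contact",h,"nose z",e[2]-.144,"opening",telemetry.current_opening(),(f()-f0).round(2),telemetry.current_t())
E
```

```text
False [-0.2   0.23  0.11]
contact True nose z 0.014858254093167045 opening 0.023587442453974393 [0.53 0.42 5.06] 18.8417
```

Contact came at nose z = 14.9 mm, and the expected floor is at 15 mm. I release and move clear.

```bash
python3 - <<'E'
from h import *
gripper_to(.05); r.hold(.4)
e=np.array(telemetry.current_ee_pos())
print(r.move_l(e+[0,0,.10],vel=.08,guard=6)); r.move_l(e+[-.12,0,.2],vel=.2); r.hold(.5)
im,k=snap("side","s6"); marks("side",["pump_mid","driver_mid"])
snap("top","t6"); marks("top",["pump_mid","driver_mid"])
print(telemetry.current_t(),telemetry.current_wrist_force())
cv2.imwrite("pics/c6.png",cv2.resize(cv2.imread("pics/s6.png")[80:290,200:420],None,fx=2.8,fy=2.8,interpolation=2))
E
```

```text
False
side pump_mid [([0.201, -0.3289, 0.0112], 0.76), ([0.5651, 0.2164, 0.1091], 0.72)]
side driver_mid [([0.5549, -0.2199, 0.0917], 0.73)]
top pump_mid [([0.569, 0.2112, 0.1134], 0.81), ([0.2017, -0.329, 0.0149], 0.57)]
top driver_mid [([0.5583, -0.2217, 0.0923], 0.55)]
22.9833 [-0.1488378 -0.3430938  0.2907097]
```

View pics/c6.png

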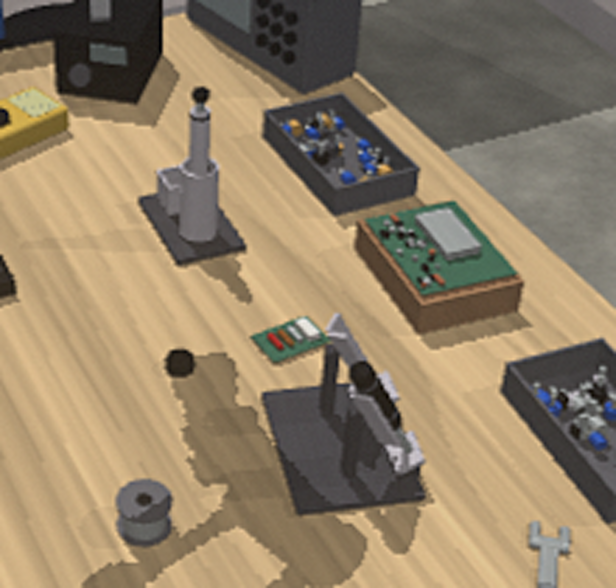

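The pump stands upright in the round tube at crop (200,150). The driver is still in the rest at (375,400), and the arm is clear.

```bash
python3 -c "
from plant import r
print(r.sign_off())"
```

```text
the job is handed in; nothing more can be done
None
```

The solder pump stands nose down on the floor of the tall round tube, inserted at its slant, straightened and lowered while still held; the nut driver is still in the rest, the arm is clear, and the job was handed in at about 23 s.

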